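# Make up two microscopy kits from the bench stock

### The arm

A 7-joint arm with a two-finger parallel gripper is mounted at the origin on the work surface. World frame = base frame: x ahead of the robot, y to its left, z up, the work surface at z = 0. Lengths are in m, angles in rad, forces in N, time in s.
With the tool pointing down it reaches from about 0.35 to 0.9 m from the base axis. Payload 8.1 kg.
Tool frame: the origin (TCP) lies midway between the tips of the shut fingers; the grasp point (between the pads) lies behind it (arm.pinch_z is the z of the grasp point in the tool frame, in m); z points along the fingers, y is the line along which they close (so a half turn about z gives the same grasp; the last joint's range is limited). The gripper opens to 85 mm and grips with 20 to 120 N. Pads are 22 mm wide; open, the fingers measure 114 mm over their backs; the gripper's body (76 mm by 85 mm) begins 54 mm behind the grasp point. The pads swing forward as they close: fully open they stand 13 mm farther back than shut.
Start: joints at [1.068, 0.434, 0.025, 1.573, -0.012, 1.134, -0.075], TCP at [0.243, -0.576, 0.231] pointing down, gripper open.
Joint ranges: [-2.62, 2.62], [-0.44, 2.09], [-1.27, 1.32], [0.08, 2.57], [-1.32, 4.46], [0.12, 2], [-2.74, 2.74]. Speed limits (rad/s): [2.22, 2.22, 3.01, 3.01, 3.14, 3.14, 3.14].

### API

Orientations are given as a unit quaternion [x, y, z, w].
In Python, from rig import arm gives the robot as it stands.
- The arm moves only by the shell command python3 inch.py [FORCE], which reads ROWS from standard input. ROWS is a JSON list that holds a single list of rows (three levels of brackets), with 1 to 8 rows, each of 7 numbers: a rotation vector rx, ry, rz in units of 0.25 rad, then dx, dy, dz in units of 100 mm, then the finger opening in m; each row shifts and turns the commanded pose from where the row before left it, along the tool's axes as they then stand; what a row does not reach is not made up. A row lasts 1/12 s, in which the tool goes at most 0.0417 m and 0.125 rad, less where a joint would pass 70% of its speed; a pose out of reach is approached as far as the arm can. The fingers move at their own pace and stop on an object; FORCE is the grip in N (left out, the last holds). Time passes only in rows, so rows that do not move let the fingers close. It prints the time, the measured TCP pose, the force, the opening and the grip force at its end. Input that does not fit is refused with a message, and nothing moves.
- arm.read_state(): the state, without advancing time (a new reading comes with each control period).
- arm.read_camera(name): name is "scene" or "side" or "wrist"; returns a dict with "image" (480x640x3 uint8, red, green, blue), "K" (3x3 intrinsics, pixels), "rvec" (rotation vector, rad) and "tvec" (3), from world to camera coordinates, as OpenCV has them. Camera axes: x right, y down, z forward; pixel columns grow to the right and rows downward; lengths in m; the calibration is good to about 2 mm. A picture is of the moment at which its call begins. There is no depth.
- arm.job_done(): hands the job in; it is judged then, once.
The state is a dict: "time_s": time; "joint_pos": joint angles; "qd": joint speeds; "joint_torque": joint torques, N m; "tool_pos": TCP position; "orientation": TCP orientation; "wrist_force": force on the tool from outside, world axes, zero at the start; "torque": the same for the moment, N m; "opening": finger opening in m; "finger_force": force on a finger pad.
Only numpy, scipy, OpenCV 4.12 (cv2) and the standard library are available. Lean on these libraries where they do the work, as an engineer would, in place of code of your own. Each camera call takes 0.05 s, during which the arm holds its last target. There are 200 camera calls.

### The job

Make up two kits for the microscope from the stock on the bench. In the two-bay tray put the tall vial and the objective lens, one to a bay, in either bay; in the three-bay tray put the squat jar in the middle bay, with the short vial in one end bay and the slide box in the other, the box lying lengthwise in its bay. Everything must stand upright and flat on its tray's floor, nothing may be tipped over on the way, and leave the Petri dish with the specimens lying where it is.

Things in the scene. Friction and masses are not known exactly. Their poses are not given: they have to be found in the camera images.
- tall_vial: tall round vial of amber glass with a black screw cap: 28 mm diameter, 75 mm high in all; the glass body has its full diameter up to 57 mm, the cap (24 mm diameter) is the top 14 mm. About 56 g. Origin at the centre of its underside, z up. Stands loose on the bench.
- short_vial: short vial, like the tall one but only 45 mm high in all: 28 mm diameter, full up to 27 mm; the 24 mm cap is the top 14 mm. About 34 g. Origin at the centre of its underside, z up. Stands loose.
- jar: squat white plastic specimen jar with a white screw lid: body 42 mm diameter up to 30 mm, lid 44 mm diameter from 30 to 44 mm, which is its full height. About 60 g. Origin at the centre of its underside, z up. Stands loose.
- objective: objective lens of a microscope, standing nose up: an aluminium mount of 32 mm diameter (lowest 8 mm), a black knurled ring of 46 mm diameter from 8 to 30 mm, a black nose of 36 mm diameter from 30 to 48 mm with the glass on top. About 180 g. Origin at the centre of its underside, z up. Stands loose.
- slide_box: closed white plastic slide box, a plain block 80 mm long (its x) by 30 mm wide (its y) by 36 mm high, with a small grey catch at one end. About 70 g. Origin at the centre of its underside, z up. Its length lies roughly across the bench at the start (about along world y). Stands loose.
- dish: low round Petri dish of milky clear plastic with a few brown specks in it: 60 mm diameter, 14 mm high, loose; it stays where it is. Origin at the centre of its underside, z up. 
- tray_two: low open tray with two bays side by side: 116 mm (its x) by 141 mm (its y). Bay centres at y = -34.5 and +34.5 mm in its frame. Aluminium, fixed to the bench. Floor, walls and dividers 3 mm thick; walls and dividers 10 mm high; the floor inside lies 3 mm above the bench. Each bay is 110 mm (tray x) by 66 mm (tray y) inside. Origin at the centre of its underside, z up. 
- tray_three: low open tray with three bays in a row: 116 mm (its x) by 210 mm (its y). Bay centres at y = -69, 0 and +69 mm in its frame. Aluminium, fixed to the bench. Floor, walls and dividers 3 mm thick; walls and dividers 10 mm high; the floor inside lies 3 mm above the bench. Each bay is 110 mm (tray x) by 66 mm (tray y) inside. Origin at the centre of its underside, z up. 

How it is judged:
By the outcome, as a careful person would: the job done as asked, in the order asked, and still so for the second after the job is handed in, with the robot touching nothing.
It also fails if it takes over 115 s, if anything falls off the work surface, if the arm or the gripper's body presses on something with over 40 N, if the wrist force passes 120 N, or if a joint passes its speed limit or range.

## Working session

There is one attempt and no reset: what is moved stays moved. The work goes in short steps, Python scripts to look and compute and a shell command to move; the robot and the scene stay as the last step left them, time stands still between calls to the robot, and variables do not carry over. Pictures are saved under pics/ and viewed, at most 14 in all, crops included, and the job is handed in when it is done.

```bash
ls; mkdir -p pics; python3 - <<'E'
from rig import arm
import cv2,numpy as np
print(arm.pinch_z)
s=arm.read_state();print(s['time_s'],s['tool_pos'],s['orientation'],s['opening'])
for n in("scene","side"):
    d=arm.read_camera(n);cv2.imwrite(f"pics/{n}0.png",d['image'][:,:,::-1]);np.savez(f"pics/{n}0.npz",**d)
    R=cv2.Rodrigues(np.array(d['rvec']))[0];print(n,-R.T@np.array(d['tvec']).ravel(),R[2],d['K'][0])
E
```

```text
inch.py
pics
rig.py
-0.0187
0.0 [ 0.24302259 -0.5752696   0.23051556] [ 9.80096980e-01  1.98517710e-01 -2.22644684e-04 -7.60771473e-04] 0.08539177240471628
scene [ 0.98627923 -0.27557238  0.8464013 ] [-0.48126289  0.30041401 -0.82349102] [539.00413137   0.         318.26543095]
side [0.44635603 0.69885808 0.57864814] [ 0.0855235  -0.79623822 -0.59890769] [500.31553591   0.         325.37548567]
```
View pics/scene0.png

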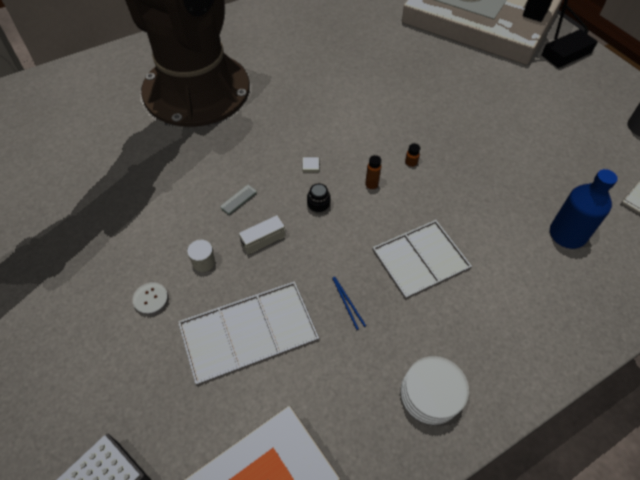

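View pics/side0.png

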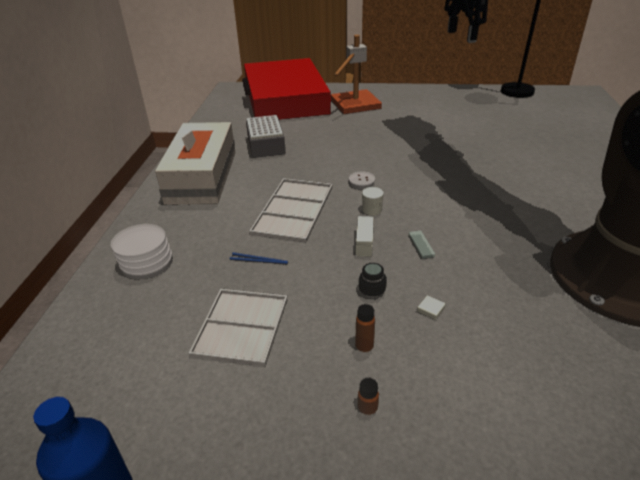

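The scene view shows, by pixel: dish (150,298), jar (201,256), slide box (262,235), objective (318,197), tall vial (373,172), short vial (413,155), three-bay tray (248,332), two-bay tray (421,258). The side view shows the same items: short vial (368,395), tall vial (365,328), objective (372,280), box (365,237), jar (372,201), dish (362,180). Decoys are also present.

```bash
cat > h.py <<'E'
import numpy as np,cv2
def cam(d):
    R=cv2.Rodrigues(np.array(d['rvec'],float))[0];t=np.array(d['tvec'],float).ravel()
    return np.array(d['K'],float),R,t
def ray(d,uv):
    K,R,t=cam(d);v=R.T@np.linalg.solve(K,[uv[0],uv[1],1.]);return -R.T@t,v/np.linalg.norm(v)
def plane(d,uv,z):
    c,v=ray(d,uv);return c+v*(z-c[2])/v[2]
def proj(d,P):
    K,R,t=cam(d);p=K@(R@np.array(P,float)+t);return p[:2]/p[2]
def tri(d1,a,d2,b):
    A=np.zeros((3,3));y=np.zeros(3)
    for d,p in((d1,a),(d2,b)):
        c,v=ray(d,p);M=np.eye(3)-np.outer(v,v);A+=M;y+=M@c
    return np.linalg.solve(A,y)
E
python3 - <<'E'
import numpy as np,cv2
a=np.load('pics/scene0.npz');b=np.load('pics/side0.npz')
def crop(d,x,y,w,h,s,n):
    cv2.imwrite(n,cv2.convertScaleAbs(cv2.resize(d['image'][y:y+h,x:x+w,::-1],None,fx=s,fy=s,interpolation=cv2.INTER_CUBIC),alpha=1.3))
crop(a,130,130,200,150,4,'pics/c1.png')
crop(b,300,160,160,266-0,2.2,'pics/c2.png')
crop(a,160,210,320,180,2.5,'pics/c3.png')
E
```

View pics/c1.png

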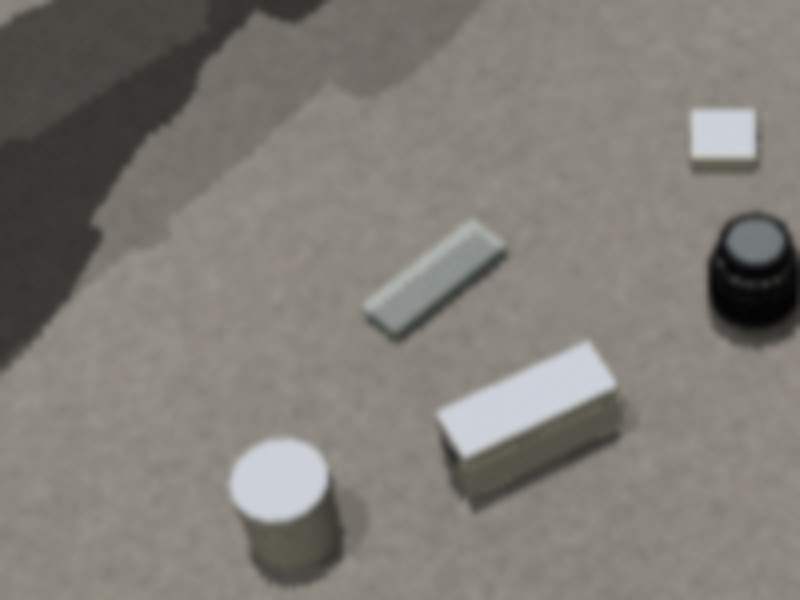

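View pics/c3.png

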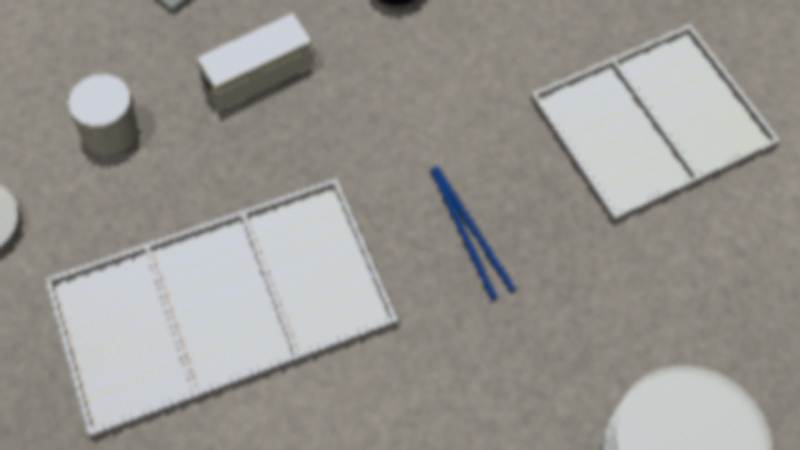

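View pics/c2.png

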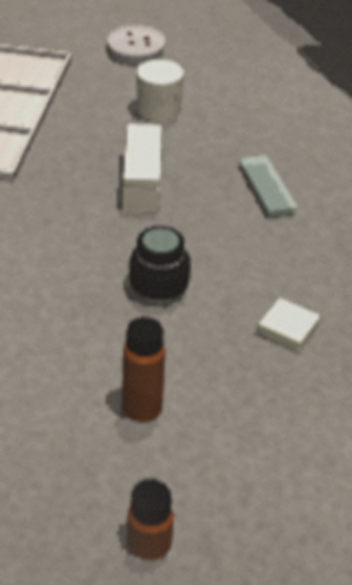

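c1 shows the jar lid centre at (200,250), the objective glass at (318.7,190.7), and the box top corners near (239,233), (277,216), (284,226) and (246,245). c3 gives the eight tray rim corners. c2 gives the vial caps at about (366,311) and (368.5,384) in the side view.

```bash
python3 - <<'E'
import numpy as np,cv2
from h import *
np.set_printoptions(precision=4,suppress=True)
a=np.load('pics/scene0.npz');b=np.load('pics/side0.npz')
p=lambda c,x0,y0,s:((c[0]+.5)/s-.5+x0,(c[1]+.5)/s-.5+y0)
print('jar',plane(a,p((280,480),130,130,4),.044),'side',plane(b,p((160,75),300,160,2.2),.044))
print('obj',plane(a,p((755,243),130,130,4),.048),'side',plane(b,p((161,240),300,160,2.2),.048))
def rect(n,d,cs,x0,y0,s,z):
    P=np.array([plane(d,p(c,x0,y0,s),z) for c in cs]);e=np.roll(P,-1,0)-P
    print(n,P.mean(0),'sides',np.linalg.norm(e,axis=1),'ang',np.degrees(np.arctan2(e[:,1],e[:,0])));return P
rect('box',a,[(437,413),(588,343),(616,384),(463,460)],130,130,4,.036)
rect('box side',b,[(127,124),(161,125),(160,183),(124,184)],300,160,2.2,.036)
rect('t3',a,[(49,280),(337,181),(397,322),(92,436)],160,210,2.5,.010)
rect('t2',a,[(534,95),(690,27),(777,142),(615,218)],160,210,2.5,.010)
def amber(d,roi):
    x,y,w,h=roi;h_=cv2.cvtColor(d['image'][y:y+h,x:x+w],cv2.COLOR_RGB2HSV)
    m=((h_[...,1]>150)&(h_[...,2]>40)&((h_[...,0]<16))).astype(np.uint8)
    n,l,st,c=cv2.connectedComponentsWithStats(m);k=1+st[1:,4].argmax();return c[k]+[x,y],st[k]
for n,ra,rb in(('tall',(355,140,35,55),(345,295,40,65)),('short',(398,135,35,40),(345,370,45,50))):
    ca,sa=amber(a,ra);cb,sb=amber(b,rb);print(n,ca,sa,cb,sb,tri(a,ca,b,cb))
print('dish',plane(a,(150,297),.014))
E
```

```text
jar [ 0.442 -0.182  0.044] side [ 0.4415 -0.173   0.044 ]
obj [0.4377 0.0657 0.048 ] side [0.4372 0.0674 0.048 ]
box [ 0.4543 -0.0664  0.036 ] sides [0.078  0.0271 0.0792 0.029 ] ang [ 89.5579  -0.4711 -89.1254 177.1253]
box side [ 0.4538 -0.06    0.036 ] sides [0.0297 0.0841 0.0293 0.0871] ang [-179.6721   90.293     6.1683  -89.3493]
t3 [ 0.6076 -0.1741  0.01  ] sides [0.2072 0.1147 0.2072 0.1151] ang [ 80.5883  -9.5408 -99.3123 170.4834]
t2 [0.6418 0.1627 0.01  ] sides [0.1384 0.114  0.138  0.1137] ang [ 85.6957  -5.0295 -94.4545 175.1675]
tall [372.9896 171.5938] [13 25 12 15 96] [366.9021 331.5362] [ 12  23  17  33 235] [0.4427 0.1907 0.0323]
short [412.2041 156.1633] [ 9 17 12  8 49] [370.1875 399.1875] [15 24 18  9 64] [0.4366 0.2946 0.0148]
dish [ 0.467  -0.2918  0.014 ]
```

The box, tray and cylinder sizes and heights agree with those given. I'll work the tasks in the order stated, starting by turning the tool so the fingers close along world x.

Units first: shifts go in units of 100 mm and turns go in units of 0.25 rad. So -0.12 rad is -0.48.

```bash
cat > go.py <<'E'
# go.py x y z yawdeg(of tool x): print shift in present tool axes and turn
import sys,numpy as np
from scipy.spatial.transform import Rotation as Ro
from rig import arm
s=arm.read_state();R=Ro.from_quat(s['orientation']).as_matrix();np.set_printoptions(precision=4,suppress=True)
x=list(map(float,sys.argv[1:]));y=np.radians(x[3])
T=np.array([[np.cos(y),np.sin(y),0],[np.sin(y),-np.cos(y),0],[0,0,-1]]).T.T
T=np.column_stack([[np.cos(y),np.sin(y),0],[np.sin(y),-np.cos(y),0],[0,0,-1]])
print('t',s['time_s'],'pos',s['tool_pos'],'d_tool',R.T@(np.array(x[:3])-s['tool_pos']),'then rot',Ro.from_matrix(R.T@T).as_rotvec(),'open',s['opening'],'F',s['finger_force'],s['wrist_force'])
E
echo '[[[0,0,-0.48,0,0,0,0.06],[0,0,-0.48,0,0,0,0.06],[0,0,-0.48,0,0,0,0.06],[0,0,-0.48,0,0,0,0.06],[0,0,-0.48,0,0,0,0.06],[0,0,-0.48,0,0,0,0.06],[0,0,-0.48,0,0,0,0.06],[0,0,-0.48,0,0,0,0.06]]]' | python3 inch.py
echo '[[[0,0,-0.48,0,0,0,0.06],[0,0,-0.364,0,0,0,0.06],[0,0,0,0,0,0,0.06]]]' | python3 inch.py
python3 go.py .443 .191 .15 90
```

```text
time_s: 0.77
tool_pos: [0.2431, -0.5755, 0.2309]
orientation: [0.776, 0.631, 0.0, -0.0]
wrist_force: [0.3, -0.1, -1.2]
opening: 0.0599
finger_force: 0.0
time_s: 1.02
tool_pos: [0.2429, -0.5755, 0.2308]
orientation: [0.706, 0.709, 0.0, -0.0]
wrist_force: [-0.4, -0.7, -0.6]
opening: 0.0598
finger_force: 0.0
t 1.0167 pos [ 0.2429 -0.5755  0.2308] d_tool [0.7656 0.2032 0.0815] then rot [-0.0003 -0.0009  0.0041] open 0.05981250113335894 F 0.0 [-0.3875 -0.6648 -0.6116]
```

```bash
for i in 1 2 3; do echo '[[[0,0,0,0.319,0.085,0,0.06],[0,0,0,0.319,0.085,0,0.06],[0,0,0,0.319,0.085,0,0.06],[0,0,0,0.319,0.085,0,0.06],[0,0,0,0.319,0.085,0,0.06],[0,0,0,0.319,0.085,0,0.06],[0,0,0,0.319,0.085,0,0.06],[0,0,0,0.319,0.085,0,0.06]]]' | python3 inch.py >/dev/null; done
echo '[[[0,0,0,0,0,0,0.06]]]' | python3 inch.py
python3 go.py .443 .191 .15 90
python3 - <<'E'
from rig import arm
import cv2,numpy as np
d=arm.read_camera('wrist');cv2.imwrite('pics/w0.png',d['image'][:,:,::-1]);np.savez('pics/w0.npz',**d)
E
```

```text
time_s: 3.1
tool_pos: [0.4475, 0.1967, 0.2317]
orientation: [0.706, 0.708, 0.002, -0.001]
wrist_force: [-0.1, -0.2, 0.6]
opening: 0.0602
finger_force: 0.0
t 3.1 pos [0.4475 0.1967 0.2317] d_tool [-0.0061 -0.0046  0.0816] then rot [ 0.0006 -0.0048  0.0028] open 0.060161164301949684 F 0.0 [-0.0896 -0.2108  0.5749]
```

View pics/w0.png

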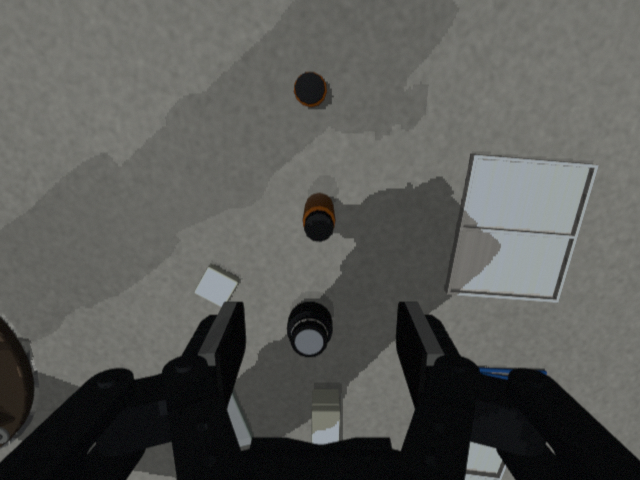

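The wrist view shows the tall vial cap at (319,228), short cap (310,88), objective glass (309,343), and the two-bay tray's corners at (473,155), (597,166), (558,300) and (448,293). I'll cross-check these positions.

```bash
python3 - <<'E'
import numpy as np
from h import *
np.set_printoptions(precision=4,suppress=True)
d=np.load('pics/w0.npz')
for n,u,z in(('tall',(319,229),.075),('short',(310,87),.045),('obj',(309,343),.048)):print(n,plane(d,u,z))
P=np.array([plane(d,u,.01) for u in((473,155),(597,166),(558,300),(448,293))]);e=np.roll(P,-1,0)-P
print(P.mean(0),np.linalg.norm(e,axis=1),np.degrees(np.arctan2(e[:,1],e[:,0])))
E
```

```text
tall [0.4467 0.1872 0.075 ]
short [0.4392 0.2945 0.045 ]
obj [0.4374 0.0654 0.048 ]
[0.6401 0.1653 0.01  ] [0.1159 0.137  0.1141 0.139 ] [ -4.7192 -94.2345 176.2406  86.4824]
```

Converted, 0.02 m is 0.2, -0.0065 m is -0.065.

```bash
echo '[[[0,0,0,-0.065,-0.035,0.3,0.06],[0,0,0,0,0,0.4,0.06],[0,0,0,0,0,0.4,0.06],[0,0,0,0,0,0.35,0.06],[0,0,0,0,0,0.3,0.06],[0,0,0,0,0,0.2,0.06],[0,0,0,0,0,0.17,0.06],[0,0,0,0,0,0,0.06]]]' | python3 inch.py 30
python3 go.py .444 .190 .02 90
```

```text
time_s: 3.82
tool_pos: [0.4419, 0.181, 0.0165]
orientation: [0.708, 0.706, -0.003, -0.001]
wrist_force: [-0.1, 0.1, -0.7]
opening: 0.06
finger_force: 0.0
t 3.8167 pos [0.4419 0.181  0.0165] d_tool [ 0.009   0.0021 -0.0035] then rot [-0.0048  0.003  -0.0034] open 0.05999611309406114 F 0.0 [-0.0903  0.1391 -0.6914]
```

```bash
echo '[[[0,0,0,0,0,0,0.06],[0,0,0,0,0,0,0.06]]]' | python3 inch.py
python3 go.py .444 .190 .02 90
```

```text
time_s: 3.98
tool_pos: [0.4443, 0.1831, 0.0202]
orientation: [0.708, 0.707, 0.0, 0.0]
wrist_force: [0.2, 0.6, 0.2]
opening: 0.0599
finger_force: 0.0
t 3.9833 pos [0.4443 0.1831 0.0202] d_tool [ 0.0069 -0.0003  0.0002] then rot [ 0.0008  0.0001 -0.0017] open 0.05991485541350649 F 0.0 [0.1776 0.5508 0.2182]
```

Converted, 0.007 m is 0.07.

```bash
echo '[[[0,0,0,0.07,0,0,0.06],[0,0,0,0,0,0,0.06],[0,0,0,0,0,0,0.02],[0,0,0,0,0,0,0.02],[0,0,0,0,0,0,0.02],[0,0,0,0,0,0,0.02],[0,0,0,0,0,0,0.02],[0,0,0,0,0,0,0.02]]]' | python3 inch.py 30
python3 go.py .644 .196 .12 86
```

```text
time_s: 4.65
tool_pos: [0.4441, 0.1904, 0.0197]
orientation: [0.707, 0.707, 0.0, 0.0]
wrist_force: [-1.2, -0.7, 5.8]
opening: 0.0273
finger_force: 29.1
t 4.65 pos [0.4441 0.1904 0.0197] d_tool [ 0.0057  0.2    -0.1001] then rot [ 0.0007 -0.0001  0.0696] open 0.02730995123831633 F 29.10572281340137 [-1.2234 -0.6844  5.7574]
```

Converted, -0.025 m is -0.25, 0.03 m is 0.3.

```bash
echo '[[[0,0,0,0,0,-0.1,0.02],[0,0,0,0,0,-0.25,0.02],[0,0,0,0,0,-0.25,0.02],[0,0,0,0,0.2,0,0.02],[0,0,0,0,0.3,0,0.02],[0,0,0,0,0.3,0,0.02],[0,0,0,0,0.3,0,0.02],[0,0,0,0,0.3,0,0.02]]]' | python3 inch.py
echo '[[[0,0,0,0.06,0.3,0,0.02],[0,0,0,0,0.2,0,0.02],[0,0,0,0,0.1,0,0.02],[0,0,0.28,0,0,0,0.02],[0,0,0,0,0,0,0.02],[0,0,0,0,0,0,0.02],[0,0,0,0,0,0,0.02]]]' | python3 inch.py
python3 go.py .644 .196 .0237 86
```

```text
time_s: 5.32
tool_pos: [0.585, 0.1898, 0.0801]
orientation: [0.707, 0.707, -0.0, 0.0]
wrist_force: [-1.0, 0.8, -0.6]
opening: 0.0273
finger_force: 29.7
time_s: 5.9
tool_pos: [0.6433, 0.1963, 0.0796]
orientation: [0.731, 0.683, -0.0, -0.0]
wrist_force: [-0.3, -0.1, -0.2]
opening: 0.0271
finger_force: 29.7
t 5.9 pos [0.6433 0.1963 0.0796] d_tool [-0.0003  0.0008  0.0559] then rot [-0.0004  0.0001  0.002 ] open 0.027099023348402397 F 29.705409763846546 [-0.3142 -0.0513 -0.1701]
```

Converted, 0.02 m is 0.2, 0.01 m is 0.1.

```bash
echo '[[[0,0,0,0,0,0.2,0.02],[0,0,0,0,0,0.2,0.02],[0,0,0,0,0,0.1,0.02],[0,0,0,0,0,0.04,0.02],[0,0,0,0,0,0.015,0.02],[0,0,0,0,0,0,0.02],[0,0,0,0,0,0,0.02],[0,0,0,0,0,0,0.02]]]' | python3 inch.py
python3 go.py .644 .196 .0237 86
```

```text
time_s: 6.57
tool_pos: [0.6444, 0.1967, 0.0249]
orientation: [0.731, 0.682, 0.001, 0.0]
wrist_force: [-0.0, -0.7, -0.3]
opening: 0.027
finger_force: 29.7
t 6.5667 pos [0.6444 0.1967 0.0249] d_tool [-0.0007 -0.0003  0.0012] then rot [ 0.0014 -0.0007 -0.0002] open 0.026970323558054645 F 29.71317061688751 [-0.0162 -0.6703 -0.2588]
```

Converted, 0.0013 m is 0.013.

```bash
echo '[[[0,0,0,0,0,0.013,0.02],[0,0,0,0,0,0,0.02],[0,0,0,0,0,0,0.02]]]' | python3 inch.py
echo '[[[0,0,0,0,0,0,0.032],[0,0,0,0,0,0,0.036],[0,0,0,0,0,0,0.045],[0,0,0,0,0,0,0.05],[0,0,0,0,0,-0.2,0.05],[0,0,0,0,0,-0.3,0.05],[0,0,0,0,0,-0.3,0.05],[0,0,0,0,0,-0.3,0.05]]]' | python3 inch.py
echo '[[[0,0,-0.28,0,0,0,0.07],[0,0,0,0,0,0,0.07],[0,0,0,0,0,0,0.07]]]' | python3 inch.py
python3 go.py .4375 .066 .13 90
python3 - <<'E'
from rig import arm
import cv2,numpy as np
im=[]
for n in('scene','side'):
    d=arm.read_camera(n);im.append(d['image'][:,:,::-1])
cv2.imwrite('pics/chk1.png',np.hstack([cv2.resize(im[0][110:310,330:530],(400,400)),cv2.resize(im[1][220:420,170:370],(400,400))]))
E
```

```text
time_s: 6.82
tool_pos: [0.6441, 0.1964, 0.0229]
orientation: [0.731, 0.682, 0.0, 0.0]
wrist_force: [0.0, -0.1, 1.8]
opening: 0.027
finger_force: 29.8
time_s: 7.48
tool_pos: [0.6434, 0.1963, 0.1335]
orientation: [0.731, 0.682, -0.0, -0.0]
wrist_force: [1.2, 0.3, -0.8]
opening: 0.0502
finger_force: 0.0
time_s: 7.73
tool_pos: [0.6436, 0.196, 0.1321]
orientation: [0.708, 0.706, -0.0, -0.0]
wrist_force: [-0.9, -0.3, -0.2]
opening: 0.0699
finger_force: 0.0
t 7.7333 pos [0.6436 0.196  0.1321] d_tool [-0.1304 -0.2058  0.0023] then rot [-0.0004  0.0004 -0.0018] open 0.06986112043816883 F 0.0 [-0.8689 -0.2971 -0.1686]
```

View pics/chk1.png

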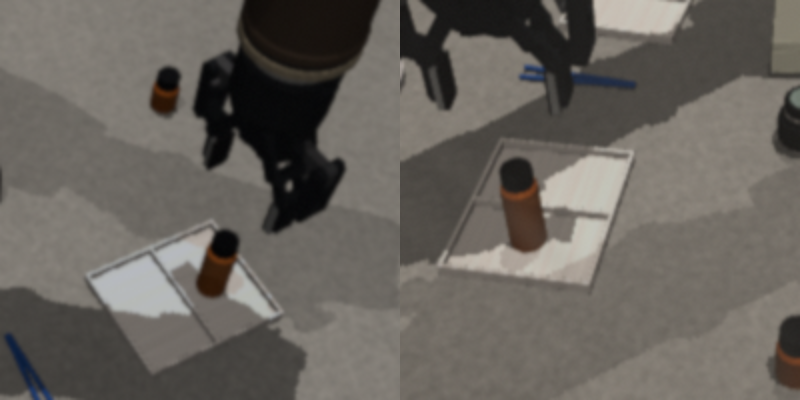

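The tall vial is upright, resting in the far bay (scene and side views agree). The objective is next.

Converted, -0.0257 m is -0.257, -0.0163 m is -0.163.

```bash
echo '[[[0,0,0,-0.163,-0.257,0,0.07],[0,0,0,-0.163,-0.257,0,0.07],[0,0,0,-0.163,-0.257,0,0.07],[0,0,0,-0.163,-0.257,0,0.07],[0,0,0,-0.163,-0.257,0,0.07],[0,0,0,-0.163,-0.257,0,0.07],[0,0,0,-0.163,-0.257,0,0.07],[0,0,0,-0.163,-0.257,0,0.07]]]' | python3 inch.py
echo '[[[0,0,0,0,0,0.3,0.07],[0,0,0,0,0,0,0.07],[0,0,0,0,0,0,0.07],[0,0,0,0,0,0,0.07]]]' | python3 inch.py
python3 go.py .4375 .066 .005 90
```

```text
time_s: 8.5
tool_pos: [0.4361, 0.065, 0.1315]
orientation: [0.708, 0.707, -0.001, -0.001]
wrist_force: [1.4, -1.0, 0.2]
opening: 0.07
finger_force: 0.0
time_s: 8.83
tool_pos: [0.4388, 0.0669, 0.1028]
orientation: [0.707, 0.707, 0.0, -0.001]
wrist_force: [0.7, 0.7, 0.4]
opening: 0.0696
finger_force: 0.0
t 8.8333 pos [0.4388 0.0669 0.1028] d_tool [-0.001  -0.0013  0.0978] then rot [-0.0005 -0.001   0.0003] open 0.06960317926463362 F 0.0 [0.683  0.6682 0.4167]
```

```bash
echo '[[[0,0,0,-0.01,-0.01,0.3,0.07],[0,0,0,0,0,0.3,0.07],[0,0,0,0,0,0.2,0.07],[0,0,0,0,0,0.12,0.07],[0,0,0,0,0,0.05,0.07],[0,0,0,0,0,0,0.07],[0,0,0,0,0,0,0.07],[0,0,0,0,0,0,0.07]]]' | python3 inch.py 40
echo '[[[0,0,0,0,0,0,0.04],[0,0,0,0,0,0,0.04],[0,0,0,0,0,0,0.04],[0,0,0,0,0,0,0.04],[0,0,0,0,0,0,0.04],[0,0,0,0,0,0,0.04]]]' | python3 inch.py 40
python3 go.py .6385 .1285 .07 85.5
```

```text
time_s: 9.5
tool_pos: [0.4382, 0.0655, 0.0064]
orientation: [0.707, 0.707, 0.001, 0.0]
wrist_force: [-0.0, 0.4, -0.5]
opening: 0.07
finger_force: 0.0
time_s: 10.0
tool_pos: [0.4378, 0.0649, 0.0063]
orientation: [0.707, 0.707, 0.0, 0.001]
wrist_force: [-1.0, -0.8, 8.0]
opening: 0.045
finger_force: 39.6
t 10.0 pos [0.4378 0.0649 0.0063] d_tool [ 0.0636  0.2008 -0.0634] then rot [0.0015 0.0001 0.0782] open 0.044987507756321224 F 39.5758581161499 [-1.0176 -0.8449  8.0206]
```

```bash
echo '[[[0,0,0,0,0,-0.1,0.04],[0,0,0,0,0,-0.2,0.04],[0,0,0,0,0,-0.2,0.04],[0,0,0,0.06,0.2,0,0.04],[0,0,0,0.1,0.3,0,0.04],[0,0,0,0.1,0.3,0,0.04],[0,0,0,0.1,0.3,0,0.04],[0,0,0,0.1,0.3,0,0.04]]]' | python3 inch.py
echo '[[[0,0,0,0.1,0.3,0,0.04],[0,0,0,0.06,0.2,0,0.04],[0,0,0,0.02,0.11,0,0.04],[0,0,0.312,0,0,0,0.04],[0,0,0,0,0,0,0.04],[0,0,0,0,0,0,0.04],[0,0,0,0,0,0,0.04]]]' | python3 inch.py
python3 go.py .6385 .1285 .0095 85.5
```

```text
time_s: 10.67
tool_pos: [0.5784, 0.111, 0.0565]
orientation: [0.707, 0.707, 0.0, -0.0]
wrist_force: [0.9, 0.5, -1.7]
opening: 0.0445
finger_force: 41.5
time_s: 11.25
tool_pos: [0.6376, 0.1286, 0.0559]
orientation: [0.733, 0.68, -0.0, -0.0]
wrist_force: [-0.4, -0.2, -1.7]
opening: 0.0448
finger_force: 41.5
t 11.25 pos [0.6376 0.1286 0.0559] d_tool [-0.0001  0.0009  0.0464] then rot [-0.0004  0.0002  0.0026] open 0.04475846766775024 F 41.49648070335388 [-0.4273 -0.2363 -1.6917]
```

Converted, 0.02 m is 0.2, 0.015 m is 0.15.

```bash
echo '[[[0,0,0,0,0,0.2,0.04],[0,0,0,0,0,0.15,0.04],[0,0,0,0,0,0.07,0.04],[0,0,0,0,0,0.04,0.04],[0,0,0,0,0,0,0.04],[0,0,0,0,0,0,0.04],[0,0,0,0,0,0,0.04]]]' | python3 inch.py
echo '[[[0,0,0,0,0,0.013,0.04],[0,0,0,0,0,0,0.04],[0,0,0,0,0,0,0.04]]]' | python3 inch.py
```

```text
time_s: 11.83
tool_pos: [0.6381, 0.129, 0.0096]
orientation: [0.734, 0.679, -0.0, -0.0]
wrist_force: [-1.0, -0.2, -0.3]
opening: 0.0449
finger_force: 41.6
time_s: 12.08
tool_pos: [0.6381, 0.129, 0.0094]
orientation: [0.734, 0.679, -0.0, 0.0]
wrist_force: [-5.4, -2.3, 11.8]
opening: 0.0449
finger_force: 43.0
```

Converted, -0.035 m is -0.35, -0.03 m is -0.3.

```bash
echo '[[[0,0,0,0,0,0,0.05],[0,0,0,0,0,0,0.055],[0,0,0,0,0,0,0.06],[0,0,0,0,0,0,0.062],[0,0,0,0,0,-0.2,0.062],[0,0,0,0,0,-0.3,0.062],[0,0,0,0,0,-0.35,0.062],[0,0,0,0,0,-0.35,0.062]]]' | python3 inch.py
echo '[[[0,0,-0.312,0,0,0,0.07],[0,0,0,0,0,0,0.07],[0,0,0,0,0,0,0.07]]]' | python3 inch.py
python3 go.py .442 -.178 .13 90
```

```text
time_s: 12.75
tool_pos: [0.6376, 0.1289, 0.1289]
orientation: [0.734, 0.679, -0.001, -0.001]
wrist_force: [0.7, -0.6, 0.2]
opening: 0.062
finger_force: 0.0
time_s: 13.0
tool_pos: [0.638, 0.1286, 0.1279]
orientation: [0.708, 0.706, -0.0, -0.0]
wrist_force: [-0.8, -0.2, -0.2]
opening: 0.0699
finger_force: 0.0
t 13.0 pos [0.638  0.1286 0.1279] d_tool [-0.307  -0.1954 -0.002 ] then rot [-0.0004  0.0002 -0.002 ] open 0.06993739572578027 F 0.0 [-0.8453 -0.199  -0.1677]
```

Converted, -0.0256 m is -0.256, -0.0163 m is -0.163.

```bash
echo '[[[0,0,0,-0.256,-0.163,-0.1,0.07],[0,0,0,-0.256,-0.163,-0.1,0.07],[0,0,0,-0.256,-0.163,-0.1,0.07],[0,0,0,-0.256,-0.163,-0.1,0.07],[0,0,0,-0.256,-0.163,-0.1,0.07],[0,0,0,-0.256,-0.163,-0.1,0.07],[0,0,0,-0.256,-0.163,-0.1,0.07],[0,0,0,-0.256,-0.163,-0.1,0.07]]]' | python3 inch.py >/dev/null
echo '[[[0,0,0,-0.256,-0.163,0,0.07],[0,0,0,-0.256,-0.163,0,0.07],[0,0,0,-0.256,-0.163,0,0.07],[0,0,0,-0.256,-0.163,0,0.07],[0,0,0,0,0,0,0.07],[0,0,0,0,0,0,0.07],[0,0,0,0,0,0,0.07]]]' | python3 inch.py
python3 go.py .442 -.178 .13 90
python3 - <<'E'
from rig import arm
import cv2,numpy as np
d=arm.read_camera('wrist');cv2.imwrite('pics/w1.png',d['image'][:,:,::-1]);np.savez('pics/w1.npz',**d)
E
```

```text
time_s: 14.25
tool_pos: [0.4423, -0.1778, 0.2074]
orientation: [0.708, 0.706, 0.0, -0.001]
wrist_force: [-0.3, 0.5, 0.3]
opening: 0.0697
finger_force: 0.0
t 14.25 pos [ 0.4423 -0.1778  0.2074] d_tool [-0.0003 -0.0002  0.0774] then rot [-0.0011 -0.0011 -0.0018] open 0.06971233301229021 F 0.0 [-0.283   0.4778  0.3363]
```

View pics/w1.png

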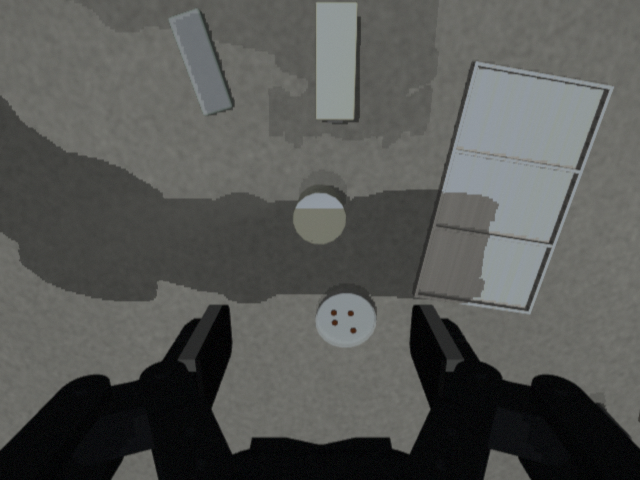

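The wrist view shows the jar lid centre at (319,218), the box top spanning (316..357, 2..120), the dish at (346,320), and the three-bay tray's corners at (475,63), (612,88), (530,312) and (416,296).

```bash
python3 - <<'E'
import numpy as np
from h import *
np.set_printoptions(precision=4,suppress=True)
d=np.load('pics/w1.npz')
for n,u,z in(('jar',(319.5,218.5),.044),('dish',(346,320),.014)):print(n,plane(d,u,z))
for n,q,z in(('t3',((475,63),(612,88),(530,312),(416,296)),.01),('box',((316,2),(356.5,3),(355,120),(317,119)),.036)):
    P=np.array([plane(d,u,z) for u in q]);e=np.roll(P,-1,0)-P
    print(n,P.mean(0),np.linalg.norm(e,axis=1),np.degrees(np.arctan2(e[:,1],e[:,0])))
E
```

```text
jar [ 0.4415 -0.1811  0.044 ]
dish [ 0.4669 -0.2907  0.014 ]
t3 [ 0.6056 -0.1737  0.01  ] [0.1146 0.2058 0.1131 0.2072] [ -9.3833 -99.2048 171.2908  81.2185]
box [ 0.4539 -0.0653  0.036 ] [0.0285 0.079  0.0291 0.0788] [ -1.307  -89.2455 178.5193  90.3169]
```

```bash
echo '[[[0,0,0,-0.03,0,0.35,0.07],[0,0,0,0,0,0.4,0.07],[0,0,0,0,0,0.4,0.07],[0,0,0,0,0,0.35,0.07],[0,0,0,0,0,0.25,0.07],[0,0,0,0,0,0.16,0.07],[0,0,0,0,0,0,0.07],[0,0,0,0,0,0,0.07]]]' | python3 inch.py 30
echo '[[[0,0,0,0,0,0,0.035],[0,0,0,0,0,0,0.035],[0,0,0,0,0,0,0.035],[0,0,0,0,0,0,0.035],[0,0,0,0,0,0,0.035],[0,0,0,0,0,0,0.035]]]' | python3 inch.py 30
python3 go.py .6065 -.174 .066 80.7
```

```text
time_s: 14.97
tool_pos: [0.4427, -0.1797, 0.0167]
orientation: [0.706, 0.708, -0.0, -0.001]
wrist_force: [-0.2, -1.3, 0.8]
opening: 0.0699
finger_force: 0.0
time_s: 15.47
tool_pos: [0.4437, -0.1813, 0.0186]
orientation: [0.707, 0.707, 0.001, 0.001]
wrist_force: [-1.1, 2.6, 7.3]
opening: 0.0427
finger_force: 30.0
t 15.4667 pos [ 0.4437 -0.1813  0.0186] d_tool [ 0.0072  0.1629 -0.047 ] then rot [0.0026 0.0006 0.1623] open 0.042679610973690794 F 30.01036763191223 [-1.0579  2.5972  7.332 ]
```

Converted, 0.007 m is 0.07, 0.03 m is 0.3.

```bash
echo '[[[0,0,0,0,0,-0.1,0.035],[0,0,0,0,0,-0.2,0.035],[0,0,0,0,0,-0.2,0.035],[0,0,0,0,0.2,0,0.035],[0,0,0,0,0.3,0,0.035],[0,0,0,0,0.3,0,0.035],[0,0,0,0,0.3,0,0.035],[0,0,0,0.07,0.3,0,0.035]]]' | python3 inch.py
echo '[[[0,0,0,0,0.15,0,0.035],[0,0,0.24,0,0.08,0,0.035],[0,0,0.4,0,0,0,0.035],[0,0,0,0,0,0,0.035],[0,0,0,0,0,0,0.035],[0,0,0,0,0,0,0.035]]]' | python3 inch.py
python3 go.py .6065 -.174 .0205 80.7
```

```text
time_s: 16.13
tool_pos: [0.5838, -0.1764, 0.0686]
orientation: [0.708, 0.706, -0.0, 0.001]
wrist_force: [-0.0, 0.9, -0.3]
opening: 0.0427
finger_force: 30.7
time_s: 16.63
tool_pos: [0.6052, -0.1746, 0.0678]
orientation: [0.761, 0.649, -0.0, 0.0]
wrist_force: [0.2, 0.9, 0.2]
opening: 0.0432
finger_force: 30.8
t 16.6333 pos [ 0.6052 -0.1746  0.0678] d_tool [0.0008 0.0012 0.0473] then rot [0.0002 0.0003 0.0049] open 0.04323547784388644 F 30.76914131641388 [0.1747 0.8745 0.1633]
```

Converted, 0.02 m is 0.2, 0.015 m is 0.15.

```bash
echo '[[[0,0,0,0,0,0.2,0.035],[0,0,0,0,0,0.15,0.035],[0,0,0,0,0,0.07,0.035],[0,0,0,0,0,0.04,0.035],[0,0,0,0,0,0,0.035],[0,0,0,0,0,0,0.035],[0,0,0,0,0,0,0.035]]]' | python3 inch.py
echo '[[[0,0,0,0,0,0.01,0.035],[0,0,0,0,0,0,0.035],[0,0,0,0,0,0,0.035]]]' | python3 inch.py
```

```text
time_s: 17.22
tool_pos: [0.6058, -0.1744, 0.0218]
orientation: [0.761, 0.649, 0.0, 0.0]
wrist_force: [-0.2, -0.5, -0.3]
opening: 0.0428
finger_force: 31.1
time_s: 17.47
tool_pos: [0.6059, -0.1744, 0.0213]
orientation: [0.761, 0.648, 0.0, 0.0]
wrist_force: [-2.6, 0.1, 8.3]
opening: 0.0428
finger_force: 31.7
```

Converted, -0.035 m is -0.35, -0.03 m is -0.3.

```bash
echo '[[[0,0,0,0,0,0,0.047],[0,0,0,0,0,0,0.052],[0,0,0,0,0,0,0.056],[0,0,0,0,0,0,0.06],[0,0,0,0,0,-0.2,0.06],[0,0,0,0,0,-0.3,0.06],[0,0,0,0,0,-0.35,0.06],[0,0,0,0,0,-0.35,0.06]]]' | python3 inch.py
echo '[[[0,0,-0.32,0,0,0,0.06],[0,0,-0.34,0,0,0,0.06],[0,0,0,0,0,0,0.06],[0,0,0,0,0,0,0.06]]]' | python3 inch.py
python3 go.py .438 .2945 .13 90
```

```text
time_s: 18.13
tool_pos: [0.605, -0.1741, 0.141]
orientation: [0.761, 0.648, -0.0, -0.001]
wrist_force: [1.3, -0.0, -0.1]
opening: 0.0601
finger_force: 0.0
time_s: 18.47
tool_pos: [0.6053, -0.1743, 0.1399]
orientation: [0.706, 0.708, -0.0, -0.0]
wrist_force: [0.2, -0.3, 0.2]
opening: 0.0602
finger_force: 0.0
t 18.4667 pos [ 0.6053 -0.1743  0.1399] d_tool [ 0.4692 -0.1662  0.0101] then rot [-0.0005 -0.0003  0.0024] open 0.06016220913541858 F 0.0 [ 0.1634 -0.3068  0.2183]
```

16 rows of (.0293, -.0104).

```bash
echo '[[[0,0,0,0.293,-0.104,0,0.06],[0,0,0,0.293,-0.104,0,0.06],[0,0,0,0.293,-0.104,0,0.06],[0,0,0,0.293,-0.104,0,0.06],[0,0,0,0.293,-0.104,0,0.06],[0,0,0,0.293,-0.104,0,0.06],[0,0,0,0.293,-0.104,0,0.06],[0,0,0,0.293,-0.104,0,0.06]]]' | python3 inch.py >/dev/null
echo '[[[0,0,0,0.293,-0.104,0,0.06],[0,0,0,0.293,-0.104,0,0.06],[0,0,0,0.293,-0.104,0,0.06],[0,0,0,0.293,-0.104,0,0.06],[0,0,0,0.293,-0.104,0,0.06],[0,0,0,0.293,-0.104,0,0.06],[0,0,0,0.293,-0.104,0,0.06],[0,0,0,0.293,-0.104,0,0.06]]]' | python3 inch.py >/dev/null
echo '[[[0,0,0,0,0,0.4,0.06],[0,0,0,0,0,0,0.06],[0,0,0,0,0,0,0.06],[0,0,0,0,0,0,0.06]]]' | python3 inch.py
python3 go.py .438 .2945 .006 90
```

```text
time_s: 20.13
tool_pos: [0.4371, 0.2932, 0.1006]
orientation: [0.706, 0.708, -0.0, 0.0]
wrist_force: [-0.4, 0.3, 1.0]
opening: 0.0602
finger_force: 0.0
t 20.1333 pos [0.4371 0.2932 0.1006] d_tool [0.0014 0.0009 0.0946] then rot [-0.0006  0.0007  0.003 ] open 0.06020564490250876 F 0.0 [-0.4228  0.2962  0.9749]
```

Converted, 0.03 m is 0.3, 0.02 m is 0.2.

```bash
echo '[[[0,0,0,0.01,0.01,0.3,0.06],[0,0,0,0,0,0.3,0.06],[0,0,0,0,0,0.2,0.06],[0,0,0,0,0,0.1,0.06],[0,0,0,0,0,0.04,0.06],[0,0,0,0,0,0,0.06],[0,0,0,0,0,0,0.06],[0,0,0,0,0,0,0.06]]]' | python3 inch.py 30
echo '[[[0,0,0,0,0,0,0.02],[0,0,0,0,0,0,0.02],[0,0,0,0,0,0,0.02],[0,0,0,0,0,0,0.02],[0,0,0,0,0,0,0.02],[0,0,0,0,0,0,0.02]]]' | python3 inch.py 30
echo '[[[0,0,0,0,0,-0.1,0.02],[0,0,0,0,0,-0.3,0.02],[0,0,0,0,0,-0.4,0.02],[0,0,0,0,0,-0.3,0.02],[0,0,0,0,0,0,0.02],[0,0,0,0,0,0,0.02],[0,0,0,0,0,0,0.02]]]' | python3 inch.py 
python3 go.py .6177 -.106 .009 80.7
```

```text
time_s: 20.8
tool_pos: [0.4388, 0.2953, 0.0076]
orientation: [0.706, 0.709, 0.001, 0.0]
wrist_force: [-0.2, -0.7, -0.1]
opening: 0.0602
finger_force: 0.0
time_s: 21.3
tool_pos: [0.4382, 0.2949, 0.0069]
orientation: [0.705, 0.709, 0.0, 0.0]
wrist_force: [-0.7, -1.6, 6.8]
opening: 0.0268
finger_force: 29.1
time_s: 21.88
tool_pos: [0.4377, 0.2942, 0.1163]
orientation: [0.705, 0.709, -0.0, 0.0]
wrist_force: [0.1, -0.6, -0.9]
opening: 0.0266
finger_force: 29.9
t 21.8833 pos [0.4377 0.2942 0.1163] d_tool [-0.401   0.1781  0.1075] then rot [0.0002 0.0005 0.167 ] open 0.026627714281404515 F 29.8529996315483 [ 0.115  -0.563  -0.9267]
```

Converted, -0.0251 m is -0.251, -0.0125 m is -0.125.

```bash
echo '[[[0,0,0,-0.125,0.055,0,0.02],[0,0,0,-0.251,0.111,0,0.02],[0,0,0,-0.251,0.111,0,0.02],[0,0,0,-0.251,0.111,0,0.02],[0,0,0,-0.251,0.111,0,0.02],[0,0,0,-0.251,0.111,0,0.02],[0,0,0,-0.251,0.111,0,0.02],[0,0,0,-0.251,0.111,0,0.02]]]' | python3 inch.py >/dev/null
echo '[[[0,0,0,-0.251,0.111,0,0.02],[0,0,0,-0.251,0.111,0,0.02],[0,0,0,-0.251,0.111,0,0.02],[0,0,0,-0.251,0.111,0,0.02],[0,0,0,-0.251,0.111,0,0.02],[0,0,0,-0.251,0.111,0,0.02],[0,0,0,-0.251,0.111,0,0.02],[0,0,0,-0.251,0.111,0,0.02]]]' | python3 inch.py >/dev/null
echo '[[[0,0,0,-0.125,0.055,0,0.02],[0,0,0.32,0,0,0.3,0.02],[0,0,0.348,0,0,0.3,0.02],[0,0,0,0,0,0,0.02],[0,0,0,0,0,0,0.02],[0,0,0,0,0,0,0.02]]]' | python3 inch.py
python3 go.py .6177 -.106 .009 80.7
```

```text
time_s: 23.72
tool_pos: [0.6176, -0.1048, 0.057]
orientation: [0.761, 0.649, 0.0, -0.0]
wrist_force: [0.6, -0.1, -0.1]
opening: 0.0266
finger_force: 29.8
t 23.7167 pos [ 0.6176 -0.1048  0.057 ] d_tool [-0.0012  0.0003  0.048 ] then rot [-0.     -0.0005  0.0043] open 0.026645948330809695 F 29.831908475607634 [ 0.637  -0.0834 -0.1239]
```

Converted, 0.02 m is 0.2, 0.015 m is 0.15.

```bash
echo '[[[0,0,0,-0.01,0,0.2,0.02],[0,0,0,0,0,0.15,0.02],[0,0,0,0,0,0.07,0.02],[0,0,0,0,0,0.04,0.02],[0,0,0,0,0,0,0.02],[0,0,0,0,0,0,0.02],[0,0,0,0,0,0,0.02]]]' | python3 inch.py
echo '[[[0,0,0,0,0,0.013,0.02],[0,0,0,0,0,0,0.02],[0,0,0,0,0,0,0.02]]]' | python3 inch.py
```

```text
time_s: 24.3
tool_pos: [0.618, -0.1068, 0.0114]
orientation: [0.762, 0.648, 0.001, 0.001]
wrist_force: [0.5, 0.8, 0.2]
opening: 0.0266
finger_force: 29.9
time_s: 24.55
tool_pos: [0.618, -0.1069, 0.01]
orientation: [0.762, 0.648, 0.001, 0.001]
wrist_force: [-0.1, 0.5, 4.3]
opening: 0.0268
finger_force: 30.3
```

Converted, -0.035 m is -0.35, -0.03 m is -0.3.

```bash
echo '[[[0,0,0,0,0,0,0.032],[0,0,0,0,0,0,0.038],[0,0,0,0,0,0,0.044],[0,0,0,0,0,0,0.05],[0,0,0,0,0,-0.2,0.05],[0,0,0,0,0,-0.3,0.05],[0,0,0,0,0,-0.35,0.05],[0,0,0,0,0,-0.35,0.05]]]' | python3 inch.py
echo '[[[0,0,-0.32,0,0,0,0.055],[0,0,-0.34,0,0,0,0.055],[0,0,0,0,0,0,0.055],[0,0,0,0,0,0,0.055]]]' | python3 inch.py
python3 go.py .454 -.0645 .13 90.3; python3 -c "
from rig import arm;print(arm.read_state()['joint_pos'])"
```

```text
time_s: 25.22
tool_pos: [0.6165, -0.1067, 0.1297]
orientation: [0.762, 0.648, -0.0, -0.001]
wrist_force: [0.7, -0.5, 0.4]
opening: 0.0499
finger_force: 0.0
time_s: 25.55
tool_pos: [0.6169, -0.107, 0.1286]
orientation: [0.707, 0.707, -0.0, -0.0]
wrist_force: [-0.9, 0.4, 0.4]
opening: 0.0551
finger_force: 0.0
t 25.55 pos [ 0.6169 -0.107   0.1286] d_tool [ 0.0426 -0.1629 -0.0013] then rot [-0.0006 -0.0002 -0.005 ] open 0.05506155535925833 F 0.0 [-0.881   0.4032  0.4006]
[ 0.49485609  0.61641658 -0.62335451  1.64791902  0.4091447   1.0116756
 -0.26173966]
```

Converted, 0.03 m is 0.3, -0.027 m is -0.27.

```bash
echo '[[[0,0,0,0.07,-0.27,0,0.055],[0,0,0,0.07,-0.27,0,0.055],[0,0,0,0.07,-0.27,0,0.055],[0,0,0,0.07,-0.27,0,0.055],[0,0,0,0.07,-0.27,0,0.055],[0,0,0,0.07,-0.27,0.3,0.055],[0,0,0,0,0,0.2,0.055],[0,0,0,0,0,0,0.055]]]' | python3 inch.py 
echo '[[[0,0,0,0,0,0,0.055],[0,0,0,0,0,0,0.055]]]' | python3 inch.py
python3 go.py .454 -.0648 .010 90.3
```

```text
time_s: 26.22
tool_pos: [0.4512, -0.0655, 0.0761]
orientation: [0.707, 0.707, -0.002, -0.002]
wrist_force: [0.1, -0.3, -0.3]
opening: 0.0551
finger_force: 0.0
time_s: 26.38
tool_pos: [0.4566, -0.0652, 0.0797]
orientation: [0.707, 0.708, 0.001, 0.0]
wrist_force: [0.8, -0.7, 0.4]
opening: 0.055
finger_force: 0.0
t 26.3833 pos [ 0.4566 -0.0652  0.0797] d_tool [ 0.0004 -0.0027  0.0697] then rot [ 0.0014 -0.0004 -0.0036] open 0.05504126376883224 F 0.0 [ 0.8464 -0.708   0.3903]
```

Converted, -0.001 m is -0.01, 0.02 m is 0.2.

```bash
echo '[[[0,0,0,0,-0.01,0.2,0.055],[0,0,0,0,0,0.2,0.055],[0,0,0,0,0,0.16,0.055],[0,0,0,0,0,0.09,0.055],[0,0,0,0,0,0.04,0.055],[0,0,0,0,0,0,0.055],[0,0,0,0,0,0,0.055],[0,0,0,0,0,0,0.055]]]' | python3 inch.py 30
echo '[[[0,0,0,0,0,0,0.025],[0,0,0,0,0,0,0.025],[0,0,0,0,0,0,0.025],[0,0,0,0,0,0,0.025],[0,0,0,0,0,0,0.025],[0,0,0,0,0,0,0.025]]]' | python3 inch.py 35
echo '[[[0,0,0,0,0,-0.1,0.025],[0,0,0,0,0,-0.3,0.025],[0,0,0,0,0,-0.4,0.025],[0,0,0,0,0,-0.3,0.025],[0,0,0,0,0,0,0.025],[0,0,0,0,0,0,0.025],[0,0,0,0,0,0,0.025]]]' | python3 inch.py 
python3 go.py .5953 -.242 .12 -9.3
python3 - <<'E'
from rig import arm
import cv2,numpy as np
d=arm.read_camera('scene');e=arm.read_camera('side')
cv2.imwrite('pics/chk2.png',np.hstack([cv2.resize(d['image'][170:410,120:360,::-1],(400,400)),cv2.resize(e['image'][140:360,190:410,::-1],(400,400))]))
E
```

```text
time_s: 27.05
tool_pos: [0.4549, -0.0654, 0.0108]
orientation: [0.706, 0.708, 0.0, 0.001]
wrist_force: [0.9, 0.1, -0.2]
opening: 0.055
finger_force: 0.0
time_s: 27.55
tool_pos: [0.4545, -0.0655, 0.0106]
orientation: [0.706, 0.708, 0.0, 0.001]
wrist_force: [-1.2, -0.4, 5.8]
opening: 0.0291
finger_force: 34.5
time_s: 28.13
tool_pos: [0.4537, -0.0657, 0.1201]
orientation: [0.706, 0.708, -0.0, 0.0]
wrist_force: [-1.0, -0.1, -0.0]
opening: 0.0289
finger_force: 35.0
t 28.1333 pos [ 0.4537 -0.0657  0.1201] d_tool [-0.1766  0.1412  0.0002] then rot [0.0005 0.0004 1.7356] open 0.02888674394742968 F 35.04041031002998 [-0.9963 -0.1257 -0.0307]
```

View pics/chk2.png

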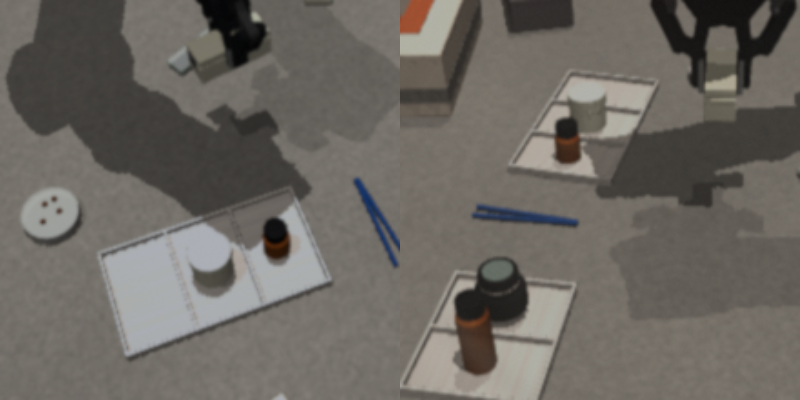

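Objective, jar, short vial and tall vial all stand well inside their bays, and the slide box hangs level in the gripper. I'll carry it over, then turn it.

Units first: shifts go in units of 100 mm and turns go in units of 0.25 rad. So -0.03 m is -0.3, -0.025 m is -0.25.

```bash
echo '[[[0,0,0,-0.116,0.092,0,0.025],[0,0,0,-0.25,0.2,0,0.025],[0,0,0,-0.3,0.24,0,0.025],[0,0,0,-0.3,0.24,0,0.025],[0,0,0,-0.3,0.24,0,0.025],[0,0,0,-0.25,0.2,0,0.025],[0,0,0,-0.15,0.12,0,0.025],[0,0,0,-0.1,0.08,0,0.025]]]' | python3 inch.py >/dev/null
echo '[[[0,0,-0.32,0,0,0,0.025],[0,0,-0.48,0,0,0,0.025],[0,0,-0.48,0,0,0,0.025],[0,0,-0.48,0,0,0,0.025],[0,0,-0.48,0,0,0,0.025],[0,0,-0.48,0,0,0,0.025],[0,0,-0.48,0,0,0,0.025],[0,0,-0.48,0,0,0,0.025]]]' | python3 inch.py >/dev/null
echo '[[[0,0,-0.48,0,0,0,0.025],[0,0,-0.48,0,0,0,0.025],[0,0,-0.48,0,0,0,0.025],[0,0,-0.32,0,0,0,0.025],[0,0,-0.18,0,0,0,0.025],[0,0,0,0,0,0,0.025],[0,0,0,0,0,0,0.025],[0,0,0,0,0,0,0.025]]]' | python3 inch.py
python3 go.py .5953 -.242 .0135 170.7
```

```text
time_s: 30.23
tool_pos: [0.5956, -0.2418, 0.1191]
orientation: [0.082, 0.997, 0.0, -0.001]
wrist_force: [-0.5, -0.2, -1.4]
opening: 0.0296
finger_force: 34.9
t 30.2333 pos [ 0.5956 -0.2418  0.1191] d_tool [ 0.0001 -0.0003  0.1056] then rot [ 0.0003 -0.0011 -0.0025] open 0.02958862951311544 F 34.94856342673302 [-0.476  -0.2037 -1.4046]
```

```bash
echo '[[[0,0,0,0,0,0.25,0.025],[0,0,0,0,0,0.35,0.025],[0,0,0,0,0,0.25,0.025],[0,0,0,0,0,0.12,0.025],[0,0,0,0,0,0.08,0.025],[0,0,0,0,0,0,0.025],[0,0,0,0,0,0,0.025],[0,0,0,0,0,0,0.025]]]' | python3 inch.py
echo '[[[0,0,0,0,0,0.01,0.025],[0,0,0,0,0,0,0.025],[0,0,0,0,0,0,0.025]]]' | python3 inch.py
```

```text
time_s: 30.9
tool_pos: [0.5967, -0.2415, 0.016]
orientation: [0.081, 0.997, -0.0, 0.001]
wrist_force: [-0.6, 0.1, -0.9]
opening: 0.0292
finger_force: 35.8
time_s: 31.15
tool_pos: [0.596, -0.2417, 0.0143]
orientation: [0.081, 0.997, -0.0, 0.0]
wrist_force: [-0.5, -1.2, -1.2]
opening: 0.0298
finger_force: 35.8
```

Converted, 0.001 m is 0.01.

```bash
echo '[[[0,0,0,0,0,0.01,0.025],[0,0,0,0,0,0,0.025],[0,0,0,0,0,0,0.025]]]' | python3 inch.py
```

```text
time_s: 31.4
tool_pos: [0.596, -0.2416, 0.0131]
orientation: [0.081, 0.997, -0.0, 0.0]
wrist_force: [0.1, -0.4, 0.5]
opening: 0.0294
finger_force: 36.0
```

Converted, -0.035 m is -0.35, -0.03 m is -0.3.

```bash
echo '[[[0,0,0,0,0,0,0.033],[0,0,0,0,0,0,0.036],[0,0,0,0,0,0,0.036],[0,0,0,0,0,0,0.036],[0,0,0,0,0,-0.15,0.038],[0,0,0,0,0,-0.3,0.045],[0,0,0,0,0,-0.35,0.05],[0,0,0,0,0,-0.35,0.05]]]' | python3 inch.py
echo '[[[0,0,0,0,0.1,-0.3,0.05],[0,0,0,0,0,-0.3,0.05],[0,0,0,0,0,-0.3,0.05],[0,0,0,0,0,0,0.05],[0,0,0,0,0,0,0.05]]]' | python3 inch.py
echo '[[[0,0,0,0.35,0,0,0.05],[0,0,0,0.35,0,0,0.05],[0,0,0,0.35,0,0,0.05],[0,0,0,0.35,0,0,0.05],[0,0,0,0,0,0,0.05],[0,0,0,0,0,0,0.05],[0,0,0,0,0,0,0.05]]]' | python3 inch.py
python3 - <<'E'
from rig import arm
import cv2,numpy as np
d=arm.read_camera('scene');e=arm.read_camera('side')
np.savez('pics/fs.npz',**d)
cv2.imwrite('pics/chk3.png',np.hstack([cv2.resize(d['image'][170:410,120:360,::-1],(400,400)),cv2.resize(e['image'][140:360,190:410,::-1],(400,400))]))
E
```

```text
time_s: 32.07
tool_pos: [0.5954, -0.2411, 0.1299]
orientation: [0.081, 0.997, 0.0, -0.0]
wrist_force: [-0.3, -0.8, 0.2]
opening: 0.05
finger_force: 0.0
time_s: 32.48
tool_pos: [0.5984, -0.2313, 0.221]
orientation: [0.081, 0.997, -0.0, 0.002]
wrist_force: [-0.8, 0.7, -1.1]
opening: 0.0501
finger_force: 0.0
time_s: 33.07
tool_pos: [0.4592, -0.2095, 0.2179]
orientation: [0.082, 0.997, -0.0, 0.0]
wrist_force: [1.1, -0.4, 0.0]
opening: 0.05
finger_force: 0.0
```

View pics/chk3.png

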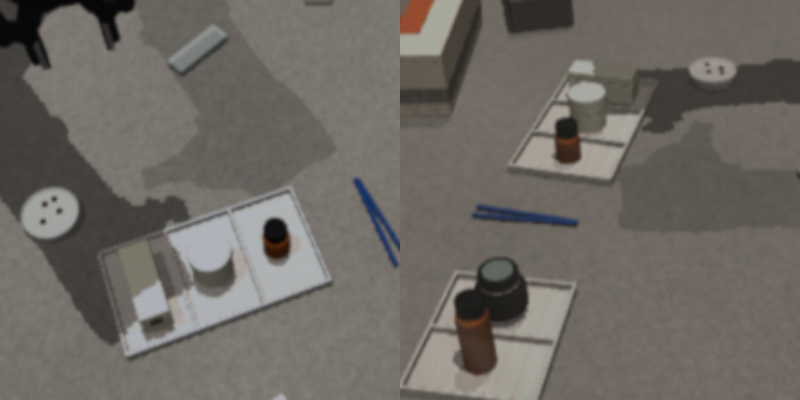

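Both views show the box lying lengthwise in the left end bay, the jar in the middle, and the short vial in the right end bay. Both kits are upright and the dish has not moved.

```bash
python3 -c "
from rig import arm;print(arm.job_done())"
```

```text
the job is handed in; nothing more can be done
None
```

Both kits are made up and handed in at about 33 s of the 115 s allowed; in the last camera views every item stood upright in its bay, the slide box lay lengthwise, and the Petri dish was where it started.

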